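# Turn the framed portrait over onto the felt board

## Robot

A 6-joint arm with a two-finger parallel gripper is mounted at the origin on the work surface. World frame = base frame: x ahead of the robot, y to its left, z up, the work surface at z = 0. Lengths are in mm, angles in rad, forces in N, time in s.
With the tool pointing down it reaches from about 275 to 750 mm from the base axis. Payload 10.2 kg.
Tool frame: the origin (TCP) lies on the centre line of the jaws, within the pads' length; the fingertips stand 17 mm ahead of it and the grasp point (between the pads) lies 2 mm behind it (ctrl.finger_overhang is the distance from the TCP to the fingertips, in mm); z points along the fingers, x is the direction in which the jaws open and shut, and the axes are right-handed (so a half turn about z gives the same grasp; the last joint's range is limited). The gripper opens to 85 mm and grips with 20 to 120 N. Pads are 22 mm wide; open, the fingers measure 114 mm over their backs; the gripper's body (76 mm by 85 mm) begins 54 mm behind the grasp point. The pads swing forward as they close: fully open they stand 13 mm farther back than shut.
Start: joints at [0.904, 0.313, 1.498, -0, 1.331, -0.223], TCP at [225.434, 474.142, 213.794] pointing down, gripper open.
Joint ranges: [-2.94, 2.94], [-0.97, 2.17], [0.19, 2.56], [-1.23, 4.37], [0.02, 3.11], [-2.88, 2.88]. Speed limits (rad/s): [2.39, 2.39, 3.01, 3.14, 3.14, 3.14].

## Interface

Orientations are given as a unit quaternion [w, x, y, z].
In Python, from rig import ctrl gives the robot as it stands.
- The arm moves only by the shell command python3 -m jog 'ROWS' [FORCE]. ROWS is text: rows parted by semicolons, each of 7 numbers parted by spaces: the closure in counts, from 0 (fully open) to 255 (shut), then the shift along the tool's x, y, z in m, then the turn, a rotation vector about the tool's x, y, z in rad. In form: claw dx dy dz rx ry rz; .... A call has 1 to 12 rows; each row shifts and turns the commanded pose from where the row before left it, along the tool's axes as they then stand; what a row does not reach is not made up. A row lasts 1/8 s, in which the tool goes at most 62.5 mm and 10.7 degrees, less where a joint would pass 70% of its speed; a pose out of reach is approached as far as the arm can. A call is refused whole if a number of a shift passes 0.0625 or a number of a turn 0.188, either way. A call with a gripper value outside its range is refused whole. The fingers move at their own pace and stop on an object; FORCE is the grip in N (left out, the last holds). Time passes only in rows, so rows that do not move let the fingers close. It gives the time, the measured TCP pose, the force and the opening at its end, in the units of the state.
- ctrl.sense(): the state, without advancing time (a new reading comes with each control period).
- ctrl.capture(name): name is "side" or "top" or "wrist"; returns a dict with "pixels" (400x640x3 uint8, red, green, blue), "fx", "fy", "cx", "cy" (pixels), "cam_to_world" (4x4, takes a point from camera to world coordinates); the wrist camera has in their place "mount" (4x4, takes a point from camera to tool coordinates, whose origin is the TCP and whose axes are the tool frame's). Camera axes: x right, y down, z forward; pixel columns grow to the right and rows downward; lengths in mm; the calibration is good to about 2 mm. The wrist camera is an equidistant fisheye: a pixel r from the principal point sees the ray r / f radians off the axis. A picture is of the moment at which its call begins: read the wrist's pose just before it. There is no depth.
- ctrl.finish_job(): hands the job in, once; it reports no verdict.
The state is a dict: "time_s": time; "joints": joint angles; "dq": joint speeds; "tau": joint torques, N m; "eef_pos": TCP position; "ee_rot": TCP orientation; "force": force on the tool from outside, world axes, zero at the start; "wrist_torque": the same for the moment, N m; "grip_width": opening from 0.0 (shut) to 1.0 (fully open).
Only numpy, scipy, OpenCV 4.12 (cv2) and the standard library are available. Lean on these libraries where they do the work, as an engineer would, in place of code of your own. Each camera call takes 0.05 s, during which the arm holds its last target. There are 200 camera calls.

## Task

Turn the small framed portrait face down onto the raised felt-covered board so that its back can be worked on, only pushing it with the fingertips and never picking it up: push it against the front edge of the board, tip it up on that edge and flip it over onto the felt. Then push it on until no part of it overhangs the board, leave it lying flat there, and do not disturb the bottle, the tape roll or the dish.

Things in the scene. Friction and masses are not known exactly. Their poses are not given: they have to be found in the camera images.
- portrait: Loose framed portrait, 0.15 to 0.3 kg, face up on the table just in front of the board, within 0.2 rad of square to it: a dark wooden frame 96 (x) x 116 (y) x 8 mm on a smaller brown back panel 84 x 104 x 8 mm. Face: grey oval with brass border. Origin: centre of the back panel's underside; z points up, x towards the board at the start; face down, z points down.
- near_rim (a point): middle of the lower rim of the frame on the robot's side, at -48 mm x, 0 y, 8 mm above the body's origin. The frame overhangs its back panel by 6 mm all round: its rim spans 8 to 16 mm above the table, so a fingertip held just above the table reaches a few mm below the rim
- far_left (a point): corner of the portrait's face (top of the frame) at +48 mm x, +58 mm y, 16 mm above the body's origin; on the edge next to the board at the start
- far_right (a point): corner of the portrait's face at +48 mm x, -58 mm y
- near_left (a point): corner of the portrait's face at -48 mm x, +58 mm y; on the edge next to the robot at the start
- near_right (a point): corner of the portrait's face at -48 mm x, -58 mm y
- board: Fixed plywood board with grey felt top, 260 (x) x 340 (y) x 22 mm, on the table. Its long front edge is a plain upright face 22 mm high, towards the robot. Origin: middle of the foot of that front edge, at table height; x points from the edge across the board, away from the robot; y along the edge; z up.
- bottle: small grey bottle with red cap, 36 mm across, about 75 mm high, standing on the table left of the portrait; origin centre of its underside
- tape: wooden tape roll core, 52 mm across, 30 mm high, standing on the table right of the portrait; origin centre of its underside
- dish: shallow glass dish, 70 mm across, 25 mm high, standing on the table just left of the board; origin centre of its underside

How it is judged:
By the outcome, as a careful person would: the job done as asked, in the order asked, and still so for the second after the job is handed in, with the robot touching nothing.
It also fails if it takes over 54 s, if anything falls off the work surface, if the arm or the gripper's body presses on something with over 40 N, if the wrist force passes 120 N, or if a joint passes its speed limit or range.

## Working session

There is one attempt and no reset: what is moved stays moved. The work goes in short steps, Python scripts to look and compute and a shell command to move; the robot and the scene stay as the last step left them, time stands still between calls to the robot, and variables do not carry over. Pictures are saved under pics/ and viewed, about 8 in all and at most 12, crops included, and the job is handed in when it is done.

```bash
ls; mkdir -p pics; python3 - <<'E'
from rig import ctrl
import cv2, numpy as np
s=ctrl.sense(); print({k:np.round(v,3).tolist() for k,v in s.items()}, ctrl.finger_overhang)
for n in("top","side"):
    c=ctrl.capture(n); cv2.imwrite(f"pics/{n}0.png",c["pixels"][:,:,::-1]); print(n,c["fx"],c["fy"],c["cx"],c["cy"],np.round(c["cam_to_world"],3).tolist())
E
```

```text
pics
{'time_s': 0.0, 'joints': [0.904, 0.313, 1.498, 0.0, 1.331, -0.223], 'dq': [-0.001, 0.0, 0.001, -0.0, 0.0, 0.001], 'tau': [0.0, -41.227, -25.974, -0.0, 0.004, -0.0], 'eef_pos': [225.233, 473.912, 213.223], 'ee_rot': [0.0, 0.845, 0.534, -0.001], 'force': [-0.837, -0.67, -0.678], 'wrist_torque': [0.036, -0.058, 0.051], 'grip_width': 0.997} 17.0
top 520.3452943718506 520.3452943718506 326.1688476459632 200.8340699421116 [[0.019, -0.987, 0.162, 400.622], [-1.0, -0.022, -0.02, 50.623], [0.024, -0.162, -0.987, 996.889], [0.0, 0.0, 0.0, 1.0]]
side 444.2340740827605 444.2340740827605 318.8657850902971 195.45338419146887 [[0.996, -0.054, 0.066, 484.408], [-0.084, -0.754, 0.652, -638.069], [0.015, -0.655, -0.755, 831.815], [0.0, 0.0, 0.0, 1.0]]
```

View pics/top0.png

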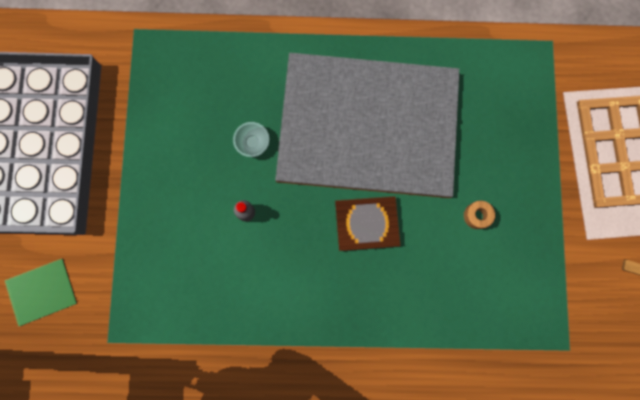

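View pics/side0.png

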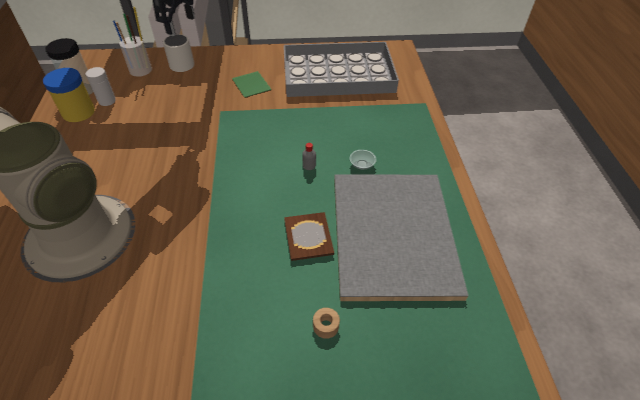

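The top view shows the board with corners near (290,53), (459,68), (453,196) and (277,181). The portrait is around (336–401, 196–250), the bottle at (243,211), the tape at (481,214) and the dish at (251,140). The side view agrees with this.

```bash
cat > h.py <<'E'
from rig import ctrl
import cv2, numpy as np
def cap(n):
    c=ctrl.capture(n); c["hsv"]=cv2.cvtColor(c["pixels"],cv2.COLOR_RGB2HSV); return c
def ray(c,uv,z):
    uv=np.atleast_2d(uv).astype(float); M=np.array(c["cam_to_world"])
    d=np.c_[(uv[:,0]-c["cx"])/c["fx"],(uv[:,1]-c["cy"])/c["fy"],np.ones(len(uv))]@M[:3,:3].T
    o=M[:3,3]; return o+d*((z-o[2])/d[:,2])[:,None]
def proj(c,p):
    M=np.array(c["cam_to_world"]); q=(np.atleast_2d(p)-M[:3,3])@M[:3,:3]
    return np.c_[c["fx"]*q[:,0]/q[:,2]+c["cx"],c["fy"]*q[:,1]/q[:,2]+c["cy"]]
def blob(mask,lo=(0,0),hi=(640,400)):
    m=np.zeros_like(mask,np.uint8); m[lo[1]:hi[1],lo[0]:hi[0]]=mask[lo[1]:hi[1],lo[0]:hi[0]]
    cs,_=cv2.findContours(m,cv2.RETR_EXTERNAL,cv2.CHAIN_APPROX_NONE)
    return max(cs,key=cv2.contourArea)[:,0]
E
python3 - <<'E'
from h import *
c=cap("top"); H,S,V=[c["hsv"][...,i].astype(int) for i in range(3)]
b=blob((S<60)&(V>70),(265,40),(475,205)); P=ray(c,b,22)[:,:2].astype(np.float32)
r=cv2.minAreaRect(P); print("board",r, cv2.boxPoints(r).round(1).tolist())
f=blob(~((H>60)&(H<95)&(S>90)),(325,194),(410,262)); P=ray(c,f,16)[:,:2].astype(np.float32)
r=cv2.minAreaRect(P); print("frame",r, cv2.boxPoints(r).round(1).tolist())
print(ray(c,[[243,209]],70),ray(c,[[481,214]],30),ray(c,[[251,140]],25))
c=cap("side"); H,S,V=[c["hsv"][...,i].astype(int) for i in range(3)]
f=blob(~((H>60)&(H<95)&(S>90)),(275,205),(334,270)); P=ray(c,f,16)[:,:2].astype(np.float32)
r=cv2.minAreaRect(P); print("frame side",r, cv2.boxPoints(r).round(1).tolist())
b=blob((S<60)&(V>70),(325,165),(475,299)); P=ray(c,b,22)[:,:2].astype(np.float32)
r=cv2.minAreaRect(P); print("board side",r, cv2.boxPoints(r).round(1).tolist())
E
```

```text
board ((715.903564453125, -50.023193359375), (342.93798828125, 262.7952880859375), 85.98213958740234) [[572.7999877929688, -211.89999389648438], [835.0, -230.3000030517578], [859.0, 111.80000305175781], [596.7999877929688, 130.1999969482422]]
frame ((520.975830078125, -48.720726013183594), (99.22592163085938, 119.98387145996094), 5.269549369812012) [[466.1000061035156, 6.5], [477.1000061035156, -113.0], [575.9000244140625, -103.9000015258789], [564.9000244140625, 15.600000381469727]]
[[534.63728872 180.4556545   70.        ]] [[ 540.76716384 -262.27584296   30.        ]] [[675.51650221 177.37310815  25.        ]]
frame side ((522.68115234375, -55.414634704589844), (115.5787353515625, 164.3956756591797), 6.101180076599121) [[456.5, 20.200000762939453], [474.0, -143.3000030517578], [588.9000244140625, -131.0], [571.4000244140625, 32.5]]
board side ((716.3786010742188, -49.76329040527344), (341.77032470703125, 262.82568359375), 85.85737609863281) [[573.0, -210.6999969482422], [835.0999755859375, -229.6999969482422], [859.7999877929688, 111.19999694824219], [597.7000122070312, 130.1999969482422]]
```

```bash
python3 -m jog '100 0 0 0 0 0 -0.186; 100 0 0 0 0 0 -0.186; 100 -0.05 0.02 0 0 0 0; 100 -0.05 0.02 0 0 0 0; 100 -0.05 0.02 0 0 0 0; 100 -0.05 0.02 0 0 0 0; 100 -0.05 0.02 0 0 0 0; 100 -0.05 0.02 0 0 0 0; 100 -0.05 0.02 0 0 0 0; 100 -0.05 0.02 0 0 0 0; 100 -0.05 0.02 0 0 0 0; 100 -0.05 0.02 0 0 0 0'; python3 -c "
from h import *
s=ctrl.sense();print(s['joints'],s['ee_rot'],s['eef_pos'])"
```

```text
time_s: 1.7
eef_pos: [389.3, -40.8, 213.9]
ee_rot: [0.0, 0.732, 0.681, 0.0]
force: [0.5, 0.6, 0.0]
grip_width: 0.605
[-4.06168877e-01  1.09715502e-02  1.85638828e+00  1.37877085e-04
  1.27375949e+00 -1.90477629e+00] [1.89946550e-04 7.32177024e-01 6.81114341e-01 1.55811350e-04] [389.25508833 -40.77317691 213.91251398]
```

```bash
python3 -m jog '100 -0.004 0.048 0.02 0 0 0; 100 0 0 0.05 0 0 0; 100 0 0 0.05 0 0 0; 100 0 0 0.045 0 0 0; 100 0 0 0 -0.13 0 0; 100 0 0 0 -0.13 0 0; 100 0 0 0 0 0 0'; python3 - <<'E'
from h import *
for n in ("wrist","side"):
    c=cap(n); im=c["pixels"][:,:,::-1]
    if n=="side": im=cv2.resize(im[170:300,230:390],None,fx=4,fy=4,interpolation=2)
    cv2.imwrite(f"pics/{n}1.png",im)
E
```

```text
time_s: 2.58
eef_pos: [435.3, -46.0, 48.4]
ee_rot: [0.094, 0.726, 0.675, 0.088]
force: [1.0, -0.1, -0.5]
grip_width: 0.609
```

View pics/side1.png

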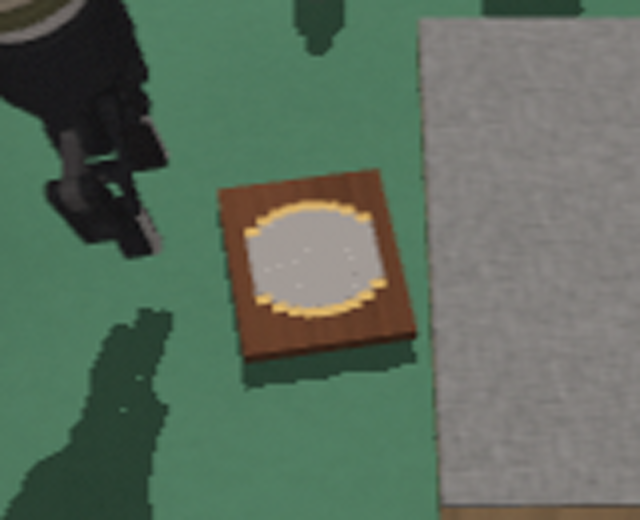

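View pics/wrist1.png

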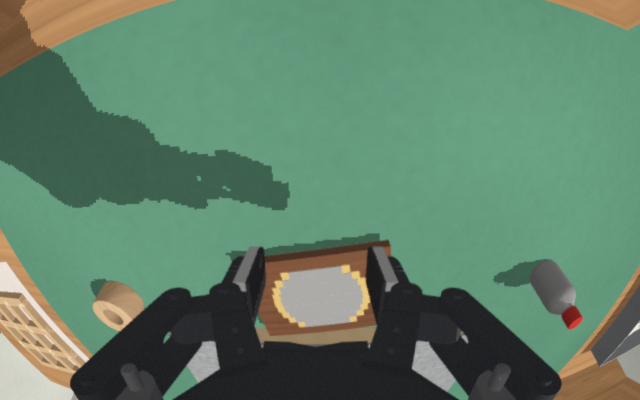

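The side crop shows both fingers tilted towards the board, clear behind the frame's near edge. The wrist view shows the frame between the two jaws. I'll lower the fingers gently.

```bash
python3 -m jog '100 0 -0.006 0.023 0 0 0; 100 0 0 0 0 0 0'; python3 -m jog '100 0 -0.0005 0.003 0 0 0; 100 0 0 0 0 0 0' |grep -E 'pos|force';python3 -m jog '100 0 -0.0005 0.002 0 0 0; 100 0 0 0 0 0 0' |grep -E 'pos|force'; python3 - <<'E'
from h import *
c=cap("side"); im=c["pixels"][:,:,::-1]
cv2.imwrite("pics/side2.png",cv2.resize(im[180:270,240:350],None,fx=6,fy=6,interpolation=2))
E
```

```text
time_s: 2.92
eef_pos: [436.8, -46.2, 24.3]
ee_rot: [0.093, 0.726, 0.676, 0.088]
force: [-0.3, -1.0, -0.1]
grip_width: 0.611
eef_pos: [437.5, -46.5, 22.4]
force: [-0.3, -0.3, -0.7]
eef_pos: [437.1, -46.4, 20.0]
force: [0.2, 0.1, 0.2]
```

View pics/side2.png

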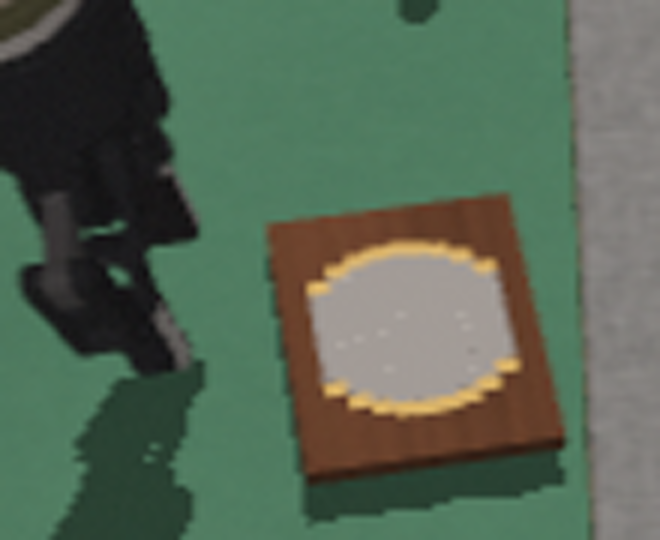

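Tips are now just above their shadow, with the right fingertip at about (185,365) in the crop. I'll feel for the table.

```bash
python3 -m jog '100 0 -0.0005 0.002 0 0 0; 100 0 0 0 0 0 0' |grep -E 'pos|force';python3 -m jog '100 0 -0.0005 0.0015 0 0 0; 100 0 0 0 0 0 0' |grep -E 'pos|force'; python3 -m jog '100 0 -0.0005 0.0015 0 0 0; 100 0 0 0 0 0 0' |grep -E 'pos|force'
```

```text
eef_pos: [437.0, -46.4, 17.7]
force: [-0.7, 0.3, 0.2]
eef_pos: [436.9, -46.3, 16.2]
force: [0.1, 0.2, 0.2]
eef_pos: [436.8, -46.3, 14.6]
force: [-0.6, 0.2, 0.1]
```

```bash
for i in 1; do python3 -m jog '100 0 -0.0005 0.0015 0 0 0; 100 0 0 0 0 0 0' |grep -E 'pos|force';python3 -m jog '100 0 -0.0003 0.001 0 0 0; 100 0 0 0 0 0 0' |grep -E 'pos|force'; python3 -m jog '100 0 -0.0003 0.001 0 0 0; 100 0 0 0 0 0 0' |grep -E 'pos|force'; done
```

```text
eef_pos: [436.7, -46.3, 13.0]
force: [-0.7, -0.5, 0.3]
eef_pos: [436.8, -46.4, 12.0]
force: [-0.7, 0.0, -0.3]
eef_pos: [436.7, -46.3, 11.0]
force: [0.3, 0.2, -0.4]
```

```bash
for i in 1; do python3 -m jog '100 0 -0.0003 0.001 0 0 0; 100 0 0 0 0 0 0' |grep -E 'pos|force';python3 -m jog '100 0 -0.0003 0.001 0 0 0; 100 0 0 0 0 0 0' |grep -E 'pos|force'; python3 -m jog '100 0 -0.0003 0.001 0 0 0; 100 0 0 0 0 0 0' |grep -E 'pos|force'; done
```

```text
eef_pos: [436.6, -46.3, 9.9]
force: [0.2, 0.2, -0.5]
eef_pos: [436.6, -46.3, 8.9]
force: [-0.0, -0.0, -0.1]
eef_pos: [436.6, -46.3, 7.9]
force: [0.2, -0.0, -0.2]
```

```bash
python3 - <<'E'
from h import *
c=cap("side"); im=c["pixels"][:,:,::-1]
M=np.array(c["cam_to_world"]);
def aty(uv,y):
    d=M[:3,:3]@[(uv[0]-c["cx"])/c["fx"],(uv[1]-c["cy"])/c["fy"],1]; return M[:3,3]+d*(y-M[1,3])/d[1]
for y in(-72,-85): print(y,aty((270.8,241.7),y).round(1),aty((264,241.7),y).round(1))
cv2.imwrite("pics/side3.png",cv2.resize(im[195:275,240:350],None,fx=6,fy=6,interpolation=2))
E
```

```text
-72 [438.1 -72.   29.9] [423.4 -72.   31.5]
-85 [439.1 -85.   48.3] [424.8 -85.   49.8]
```

View pics/side3.png

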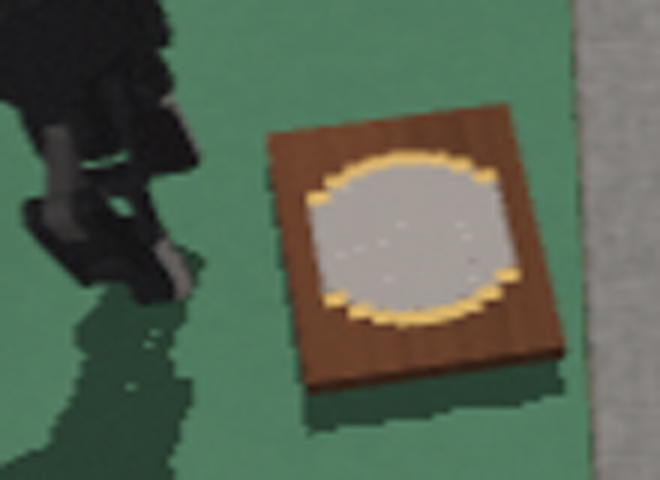

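```bash
python3 - <<'E'
from h import *
from scipy.spatial.transform import Rotation as R
s=ctrl.sense(); c=ctrl.capture("wrist"); M=np.array(c["mount"]); print(M.round(2).tolist(),c["fx"],c["cx"],c["cy"])
q=s["ee_rot"]; T=R.from_quat([q[1],q[2],q[3],q[0]]).as_matrix(); print(T.round(3).tolist(), s["eef_pos"])
im=c["pixels"][:,:,::-1]; cv2.imwrite("pics/wrist2.png",cv2.resize(im[200:400,170:470],None,fx=2.5,fy=2.5))
# fisheye projection of hypothetical tips at tool (+-26,+-11,z)
for y in(-11,11):
  for z in(-20,-5,0,17):
    p=(np.linalg.inv(M)@[26,y,z,1])[:3]; th=np.arctan2(np.hypot(p[0],p[1]),p[2]); k=c["fx"]*th/np.hypot(p[0],p[1]); print(y,z,(c["cx"]+k*p[0],c["cy"]+k*p[1]))
E
```

```text
[[1.0, 0.0, -0.0, -0.26], [-0.0, 0.96, 0.29, -75.29], [0.0, -0.29, 0.96, -158.94], [0.0, 0.0, 0.0, 1.0]] 309.70691628693146 315.2682081479351 202.46978974853124
[[0.072, 0.964, 0.256], [0.997, -0.069, -0.018], [0.0, 0.257, -0.966]] [436.62539639 -46.3499946    7.88383361]
-11 -20 (np.float64(368.07431956281766), np.float64(244.35343842542505))
-11 -5 (np.float64(363.7350791339444), np.float64(232.81485202222012))
-11 0 (np.float64(362.43346673167457), np.float64(229.37382865045518))
-11 17 (np.float64(358.4629141266729), np.float64(218.93324730934046))
11 -20 (np.float64(365.145948297018), np.float64(281.97945260629))
11 -5 (np.float64(361.3918474203577), np.float64(268.2842003549566))
11 0 (np.float64(360.25073950119884), np.float64(264.14961133391193))
11 17 (np.float64(356.7279664335713), np.float64(251.46633394877531))
```

View pics/wrist2.png

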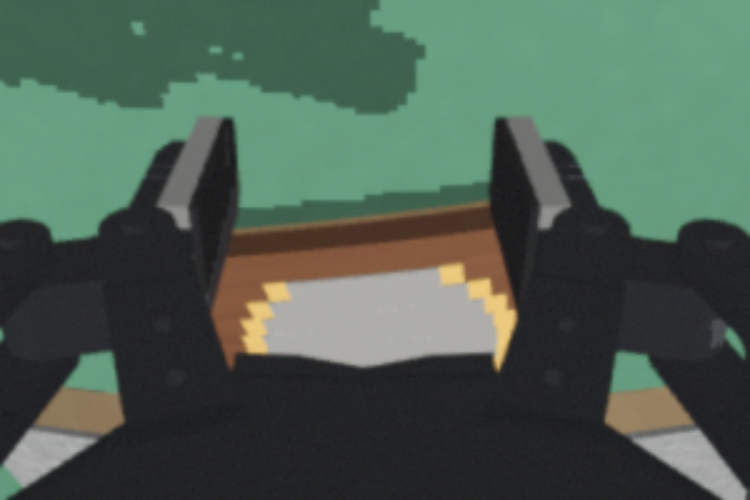

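The wrist view puts the fingertip ends at about (264,247) and (374,247) in full-image pixels. The side view and the shadows agree. The tips are really about 20 mm behind the reported TCP, not ahead of it, so they're about 25 mm above the table. That conflicts with the stated overhang, so I'll go by contact and keep descending.

```bash
python3 -m jog '100 0 -0.0016 0.006 0 0 0; 100 0 -0.0016 0.006 0 0 0; 100 0 0 0 0 0 0' |grep -E 'pos|force';python3 -m jog '100 0 -0.0008 0.003 0 0 0; 100 0 0 0 0 0 0' |grep -E 'pos|force'; python3 -m jog '100 0 -0.0006 0.002 0 0 0; 100 0 0 0 0 0 0' |grep -E 'pos|force'; python3 -m jog '100 0 -0.0006 0.002 0 0 0; 100 0 0 0 0 0 0' |grep -E 'pos|force'
```

```text
eef_pos: [436.3, -46.2, -5.1]
force: [-0.7, 0.4, 0.0]
eef_pos: [436.6, -46.3, -7.8]
force: [-0.6, 0.3, 0.3]
eef_pos: [436.5, -46.3, -9.8]
force: [-0.2, -0.1, -0.3]
eef_pos: [436.4, -46.3, -11.9]
force: [0.4, 0.3, -0.2]
```

```bash
python3 -m jog '100 0 -0.0004 0.0015 0 0 0; 100 0 0 0 0 0 0' |grep -E 'pos|force';python3 -m jog '100 0 -0.0004 0.0015 0 0 0; 100 0 0 0 0 0 0' |grep -E 'pos|force'; python3 -m jog '100 0 -0.0002 0.001 0 0 0; 100 0 0 0 0 0 0' |grep -E 'pos|force'; python3 - <<'E'
from h import *
c=cap("side"); im=c["pixels"][:,:,::-1]
cv2.imwrite("pics/side4.png",cv2.resize(im[195:275,240:350],None,fx=6,fy=6,interpolation=2))
E
```

```text
eef_pos: [436.5, -46.3, -13.4]
force: [0.6, 1.2, -0.7]
eef_pos: [436.4, -46.3, -15.0]
force: [-0.9, -0.5, -0.0]
eef_pos: [436.5, -46.3, -16.0]
force: [-0.8, 0.0, -0.3]
```

View pics/side4.png

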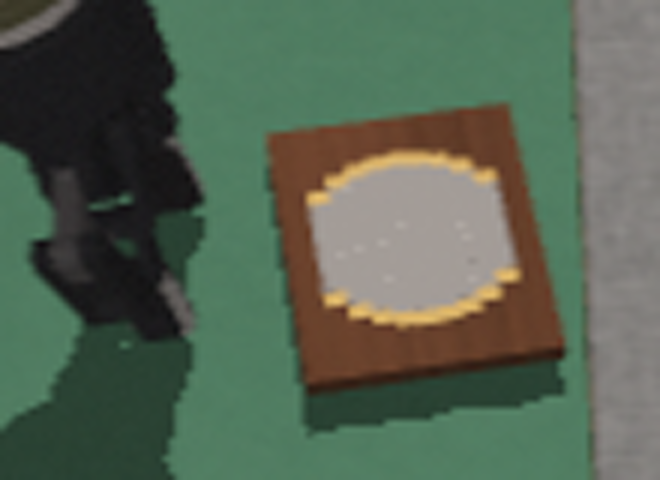

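The tips now nearly meet their shadows: left tip (200,200) with its shadow at (205,215), right tip (188,335) with its shadow just below. About 3–5 mm is left.

```bash
python3 -m jog '100 0 -0.0002 0.001 0 0 0; 100 0 0 0 0 0 0' |grep -E 'pos|force';python3 -m jog '100 0 -0.0002 0.001 0 0 0; 100 0 0 0 0 0 0' |grep -E 'pos|force'; python3 -m jog '100 0 -0.0002 0.001 0 0 0; 100 0 0 0 0 0 0' |grep -E 'pos|force'; 
```

```text
eef_pos: [436.6, -46.3, -17.0]
force: [-0.1, -0.3, -0.0]
eef_pos: [436.7, -46.3, -18.0]
force: [0.4, -0.2, -0.3]
eef_pos: [436.8, -46.4, -18.5]
force: [-5.3, -0.2, 12.4]
```

```bash
python3 -m jog '100 0 0.0004 -0.0015 0 0 0; 100 0 0.00966 0.00257 0 0 0; 100 0 0.00966 0.00257 0 0 0; 100 0 0.00483 0.00128 0 0 0; 100 0 0.00483 0.00128 0 0 0; 100 0 0.00483 0.00128 0 0 0; 100 0 0.00483 0.00128 0 0 0; 100 0 0 0 0 0 0' |grep -E 'pos|force';python3 -m jog '100 0 0.0029 0.00077 0 0 0;100 0 0 0 0 0 0' |grep -E 'pos|force'; python3 -m jog '100 0 0.0019 0.0005 0 0 0; 100 0 0 0 0 0 0' |grep -E 'pos|force'; python3 -m jog '100 0 0.0019 0.0005 0 0 0; 100 0 0 0 0 0 0' |grep -E 'pos|force'
```

```text
eef_pos: [477.1, -49.4, -17.3]
force: [-0.3, -0.1, -0.3]
eef_pos: [479.6, -49.4, -17.4]
force: [-0.6, 0.1, -0.4]
eef_pos: [481.6, -49.5, -17.4]
force: [-1.0, 0.4, 0.5]
eef_pos: [483.8, -49.8, -17.3]
force: [-2.0, 1.0, 0.2]
```

```bash
python3 -m jog '100 0 0.0010 0.00026 0 0 0; 100 0 0 0 0 0 0' |grep -E 'pos|force'; python3 -m jog '100 0 0.0010 0.00026 0 0 0; 100 0 0 0 0 0 0' |grep -E 'pos|force'; python3 -m jog '100 0 0.0010 0.00026 0 0 0; 100 0 0 0 0 0 0' |grep -E 'pos|force'; python3 - <<'E'
from h import *
c=cap("side"); H,S,V=[c["hsv"][...,i].astype(int) for i in range(3)]
cv2.imwrite("pics/side5.png",cv2.resize(c["pixels"][195:275,250:360,::-1],None,fx=6,fy=6,interpolation=2))
E
```

```text
eef_pos: [484.7, -49.8, -17.4]
force: [-1.0, 2.1, 0.4]
eef_pos: [485.2, -49.7, -17.5]
force: [-4.9, 1.3, 1.7]
eef_pos: [485.4, -49.5, -17.8]
force: [-8.4, 1.0, 2.1]
```

View pics/side5.png

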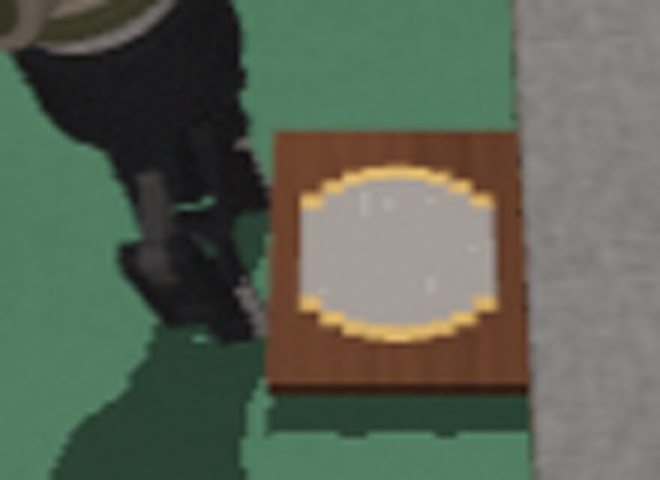

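The portrait is square and flush against the board. Its near edge runs from (275,130) to (268,385), and both fingertips bear on it. I'll make the fingers steeper to get more overlap below the rim.

```bash
python3 -m jog '100 0 -0.005 -0.0013 0.11 0 0; 100 0 -0.0003 0.0016 0 0 0; 100 0 0 0 0 0 0' |grep -E 'pos|rot|force'; python3 -m jog '100 0 0.003 0.00045 0 0 0; 100 0 0 0 0 0 0' |grep -E 'pos|force'; python3 -m jog '100 0 0.002 0.0003 0 0 0; 100 0 0 0 0 0 0' |grep -E 'pos|force'
```

```text
eef_pos: [481.8, -49.6, -19.1]
ee_rot: [0.056, 0.73, 0.679, 0.052]
force: [0.2, 0.8, 0.4]
eef_pos: [482.8, -49.3, -19.5]
force: [-8.4, -0.3, 4.2]
eef_pos: [483.0, -49.2, -19.8]
force: [-19.6, -2.9, 14.5]
```

```bash
python3 -m jog '100 0 0.0003 -0.002 0 0 0; 100 0 0 0 0 0 0' |grep -E 'pos|force'; python3 -m jog '100 0 0.0003 -0.002 0 0 0; 100 0 0 0 0 0 0' |grep -E 'pos|force'; python3 -m jog '100 0 0.0003 -0.002 0 0 0; 100 0 0 0 0 0 0' |grep -E 'pos|force'
```

```text
eef_pos: [482.8, -49.0, -18.6]
force: [-13.5, -2.3, -1.1]
eef_pos: [482.7, -49.0, -16.6]
force: [-14.1, -3.1, -0.5]
eef_pos: [482.7, -48.9, -14.6]
force: [-13.5, -2.6, -1.0]
```

```bash
python3 -m jog '100 0 0.0004 -0.003 0 0 0; 100 0 0.0004 -0.003 0 0 0; 100 0 0 0 0 0 0' |grep -E 'pos|force'; python3 - <<'E'
from h import *
c=cap("side"); 
cv2.imwrite("pics/side6.png",cv2.resize(c["pixels"][185:275,250:360,::-1],None,fx=6,fy=6,interpolation=2))
E
```

```text
eef_pos: [482.8, -48.9, -8.4]
force: [-13.4, -2.0, 0.1]
```

View pics/side6.png

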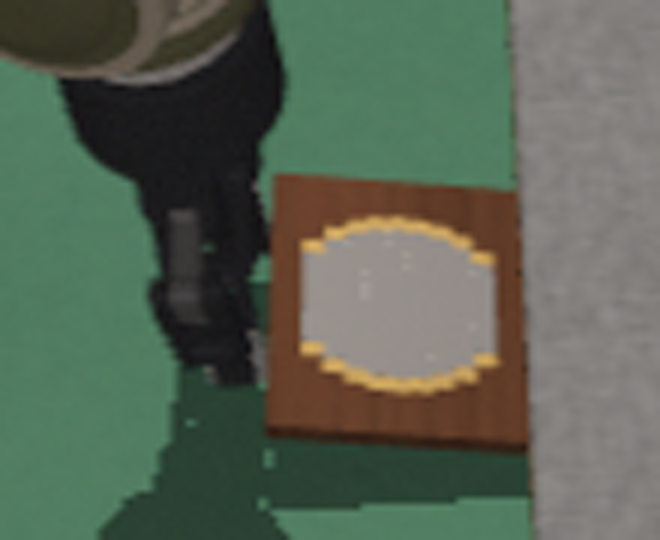

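The near side has tipped up. The near corners have risen in the image while the far edge stays on the board at x≈520. I'll follow the arc.

```bash
python3 -m jog '100 0 -0.0002 -0.0051 0 0 0; 100 0 0.0022 -0.0072 0 0 0; 100 0 0.003 -0.007 0 0 0; 100 0 0 0 0 0 0' |grep -E 'pos|force'; python3 -m jog '100 0 0.0035 -0.0065 0 0 0; 100 0 0.0043 -0.0061 0 0 0; 100 0 0 0 0 0 0' |grep -E 'time|pos|force'
```

```text
eef_pos: [486.1, -49.3, 12.2]
force: [-10.4, -1.5, 1.7]
time_s: 13.98
eef_pos: [491.0, -49.5, 25.6]
force: [-16.4, -1.4, 5.8]
```

```bash
python3 -m jog '100 0 0.0038 -0.0057 0 0 0; 100 0 0.0043 -0.0052 0 0 0; 100 0 0 0 0 0 0' |grep -E 'pos|force'; python3 - <<'E'
from h import *
c=cap("side"); 
cv2.imwrite("pics/side7.png",cv2.resize(c["pixels"][175:275,250:360,::-1],None,fx=6,fy=6,interpolation=2))
E
```

```text
eef_pos: [500.5, -50.8, 38.7]
force: [-3.5, -0.4, 1.9]
```

View pics/side7.png

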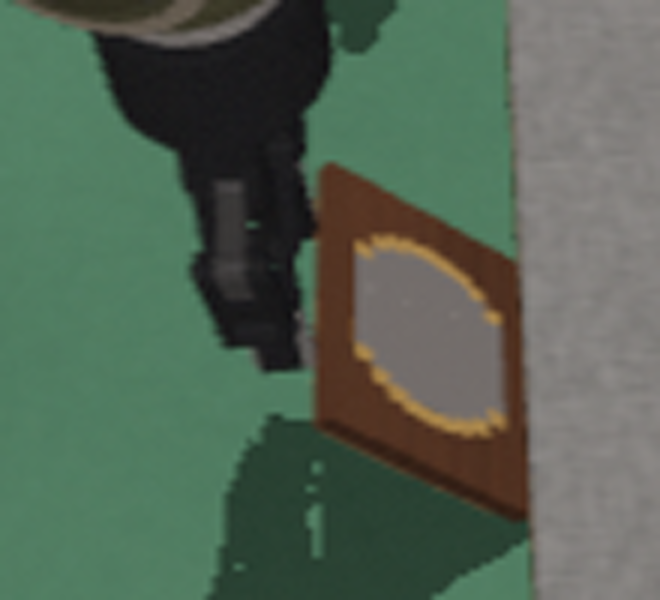

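The portrait is at about 40°, with its far edge still against the board at x≈520 and the fingers on the near rim at x≈315. I'll carry on along the arc.

```bash
python3 -m jog '100 0 0.0061 -0.0042 0 0 0; 100 0 0.0061 -0.0042 0 0 0; 100 0 0 0 0 0 0' |grep -E 'pos|force'; python3 -m jog '100 0 0.007 -0.0035 0 0 0; 100 0 0.007 -0.0035 0 0 0; 100 0 0 0 0 0 0' |grep -E 'pos|force'
```

```text
eef_pos: [512.4, -51.9, 49.2]
force: [-0.8, -0.1, 0.5]
eef_pos: [524.9, -52.8, 58.1]
force: [-0.7, 0.5, -0.7]
```

```bash
python3 -m jog '100 0 0.0077 -0.0024 0 0 0; 100 0 0.0077 -0.0024 0 0 0; 100 0 0 0 0 0 0' |grep -E 'pos|force'; python3 - <<'E'
from h import *
c=cap("side"); H,S,V=[c["hsv"][...,i].astype(int) for i in range(3)]
m=((H<18)&(S>100)&(V>40)&(V<200)); m[:170]=0;m[290:]=0;m[:,:270]=0;m[:,370:]=0
b=blob(m); print(cv2.boundingRect(b), cv2.approxPolyDP(cv2.convexHull(b),3,True)[:,0].tolist())
cv2.imwrite("pics/side8.png",cv2.resize(c["pixels"][165:275,250:380,::-1],None,fx=5,fy=5,interpolation=2))
E
```

```text
eef_pos: [539.3, -53.8, 65.1]
force: [-0.2, -0.7, -0.2]
(318, 196, 20, 66) [[321, 196], [335, 220], [337, 261], [329, 257], [319, 236]]
```

```bash
python3 -m jog '100 0 0.0082 -0.001 0 0 0; 100 0 0.0082 -0.001 0 0 0; 100 0 0 0 0 0 0' |grep -E 'pos|force'; python3 -m jog '100 0 0.0082 0.0005 0 0 0; 100 0 0.0082 0.0005 0 0 0; 100 0 0 0 0 0 0' |grep -E 'pos|force'; python3 - <<'E'
from h import *
for n,x0,x1,y0,y1 in (("side",270,400,160,290),("top",300,430,100,260)):
    c=cap(n); H,S,V=[c["hsv"][...,i].astype(int) for i in range(3)]
    m=((H<18)&(S>100)&(V>40)&(V<200)); m[:y0]=0;m[y1:]=0;m[:,:x0]=0;m[:,x1:]=0
    b=blob(m); print(n,cv2.boundingRect(b), cv2.approxPolyDP(cv2.convexHull(b),2,True)[:,0].tolist())
# expected side pixels, portrait upright at board edge
    B=lambda X,Y,Z: [585.5+.9976*X+.07*Y,-49-.07*X+.9976*Y,Z]
    print(proj(c,[B(-8,58,96),B(-8,-58,96),B(0,-58,0),B(0,58,96),B(0,-58,96)]).round(0).tolist())
    cv2.imwrite(f"pics/{n}9.png",c["pixels"][:,:,::-1])
E
```

```text
eef_pos: [555.2, -55.0, 69.4]
force: [-0.2, 0.1, 0.3]
eef_pos: [571.4, -56.1, 70.6]
force: [-1.1, 0.1, -0.1]
side (330, 194, 11, 68) [[337, 194], [340, 237], [335, 261], [331, 257], [330, 231]]
[[333.0, 190.0], [335.0, 233.0], [337.0, 259.0], [337.0, 190.0], [339.0, 233.0]]Traceback (most recent call last):
  File "<stdin>", line 5, in <module>
  File "h.py", line 15, in blob
    return max(cs,key=cv2.contourArea)[:,0]
           ~~~^^^^^^^^^^^^^^^^^^^^^^^^
ValueError: max() iterable argument is empty
```

```bash
python3 -m jog '100 0 0.006 0.001 0 0 0; 100 0 0.006 0.001 0 0 0; 100 0 0.006 0.001 0 0 0; 100 0 0.006 0.001 0 0 0; 100 0 0 0 0 0 0' |grep -E 'pos|force'; cat > m.py <<'E'
from h import *
def look(save=None):
    c=cap("side"); H,S,V=[c["hsv"][...,i].astype(int) for i in range(3)]
    m=((H<18)&(S>100)&(V>40)&(V<200)); m[:150]=0;m[285:]=0;m[:,:270]=0;m[:,450:]=0
    b=blob(m); hull=cv2.approxPolyDP(cv2.convexHull(b),2,True)[:,0]; print("side",cv2.contourArea(b),hull.tolist())
    if save: cv2.imwrite(save,cv2.resize(c["pixels"][150:300,270:460,::-1],None,fx=4,fy=4,interpolation=2))
    return c,b,hull
E
python3 -c "
from m import *
look()"
```

```text
eef_pos: [595.5, -57.8, 70.2]
force: [-0.1, -0.2, -0.4]
side 658.0 [[348, 196], [351, 239], [332, 261], [329, 256], [328, 220]]
```

```bash
python3 -m jog '100 0 0.006 0.001 0 0 0; 100 0 0.006 0.001 0 0 0; 100 0 0 0 0 0 0; 100 0 0 0 0 0 0' |grep -E 'pos|force'; python3 -c "
from m import *
look()"
```

```text
eef_pos: [607.1, -58.6, 70.0]
force: [0.0, 0.2, 0.9]
side 1586.0 [[358, 213], [362, 256], [320, 256], [319, 213]]
```

```bash
python3 -c "
from m import *
c,b,h=look()
P=ray(c,b,30)[:,:2].astype(np.float32); r=cv2.minAreaRect(P); print(r, cv2.boxPoints(r).round(1).tolist()); print(ray(c,h,30).round(1).tolist())
cv2.imwrite('pics/side10.png',cv2.resize(c['pixels'][150:300,250:440,::-1],None,fx=4,fy=4,interpolation=2))
"
```

```text
side 1587.0 [[358, 213], [362, 256], [320, 256], [319, 213]]
((591.2733764648438, -61.50660705566406), (117.7763442993164, 93.6476821899414), 85.75533294677734) [[540.2000122070312, -116.80000305175781], [633.5999755859375, -123.69999694824219], [642.2999877929688, -6.199999809265137], [548.9000244140625, 0.699999988079071]]
[[640.0, -6.1, 30.0], [631.9, -123.6, 30.0], [542.3, -116.9, 30.0], [550.0, 0.4, 30.0]]
```

It's face down, but it overhangs by about 40 mm and its centre is only about 6 mm past the edge, so it needs a gentle horizontal push. I'll retreat behind it and level the tool.

```bash
python3 -m jog '100 0 0 -0.01 0 0 0; 100 0 -0.0475 -0.0071 0 0 0; 100 0 -0.0475 -0.0071 0 0 0; 100 0 0 0 0.15 0 0; 100 0 0 0 0 0 0'; python3 - <<'E'
from m import *
c,b,h=look(); P=ray(c,b,30)[:,:2].astype(np.float32); print(cv2.boxPoints(cv2.minAreaRect(P)).round(1).tolist())
c=cap("top"); H,S,V=[c["hsv"][...,i].astype(int) for i in range(3)]
m=((H<18)&(S>100)&(V>30)&(V<200)); m[:120]=0;m[260:]=0;m[:,:310]=0;m[:,430:]=0
b=blob(m); P=ray(c,b,30)[:,:2].astype(np.float32); r=cv2.minAreaRect(P); print("top",r,cv2.boxPoints(r).round(1).tolist())
im=cv2.resize(c["pixels"][130:260,300:430,::-1],None,fx=4,fy=4,interpolation=2)
s=cv2.resize(cap("side")["pixels"][150:280,260:390,::-1],None,fx=3,fy=3,interpolation=2)
o=np.zeros((520,915,3),np.uint8); o[:,:520]=im; o[:390,525:915]=s
cv2.imwrite("pics/both11.png",cv2.resize(o,None,fx=.86,fy=.86))
E
```

```text
time_s: 18.32
eef_pos: [511.4, -52.0, 80.8]
ee_rot: [0.002, 0.732, 0.681, 0.001]
force: [0.2, 0.7, 0.2]
grip_width: 0.61
side 1777.5 [[358, 213], [362, 256], [320, 256], [319, 213]]
[[540.2000122070312, -116.80000305175781], [633.5999755859375, -123.69999694824219], [642.2999877929688, -6.199999809265137], [548.9000244140625, 0.699999988079071]]
top ((626.5244140625, -8.999551773071289), (14.834649085998535, 38.46978759765625), 60.894203186035156) [[606.0999755859375, -6.099999904632568], [639.7000122070312, -24.799999237060547], [646.9000244140625, -11.899999618530273], [613.2999877929688, 6.800000190734863]]
```

```bash
python3 -m jog '100 0 0 0.026 0 0 0; 100 0 0 0.026 0 0 0; 100 0 0 0.0255 0 0 0; 100 0 0.005 0 0 0 0; 100 0 0.005 0 0 0 0; 100 0 0.004 0 0 0 0; 100 0 0.004 0 0 0 0; 100 0 0.004 0 0 0 0; 100 0 0.004 0 0 0 0; 100 0 0 0 0 0 0'; python3 - <<'E'
from m import *
c,b,h=look(); P=ray(c,b,30)[:,:2].astype(np.float32); print(cv2.boxPoints(cv2.minAreaRect(P)).round(1).tolist())
E
```

```text
time_s: 19.73
eef_pos: [536.1, -53.5, 2.3]
ee_rot: [0.0, 0.732, 0.681, 0.0]
force: [-0.1, -0.2, -0.8]
grip_width: 0.607
side 1709.5 [[360, 213], [364, 256], [322, 256], [325, 213]]
[[544.5999755859375, -117.0999984741211], [638.2000122070312, -124.0], [646.9000244140625, -6.599999904632568], [553.2999877929688, 0.4000000059604645]]
```

```bash
python3 -m jog '100 0 0.004 -0.0005 0 0 0; 100 0 0.004 0 0 0 0; 100 0 0.004 0 0 0 0; 100 0 0.004 0 0 0 0; 100 0 0.004 0 0 0 0; 100 0 0.004 0 0 0 0;  100 0 0.004 0 0 0 0; 100 0 0 0 0 0 0'; python3 - <<'E'
from m import *
c,b,h=look(); P=ray(c,b,30)[:,:2].astype(np.float32); print(cv2.boxPoints(cv2.minAreaRect(P)).round(1).tolist())
E
```

```text
time_s: 20.78
eef_pos: [564.3, -55.6, 2.9]
ee_rot: [0.0, 0.732, 0.681, 0.0]
force: [-0.0, -0.3, 0.2]
grip_width: 0.61
side 1668.5 [[372, 213], [377, 256], [335, 256], [339, 213]]
[[572.5, -119.19999694824219], [666.2999877929688, -126.0999984741211], [675.0, -8.600000381469727], [581.2000122070312, -1.600000023841858]]
```

```bash
python3 -m jog '100 0 0.004 0 0 0 0; 100 0 0.004 0 0 0 0; 100 0 0.004 0 0 0 0; 100 0 0.004 0 0 0 0; 100 0 0.004 0 0 0 0; 100 0 0.003 0 0 0 0; 100 0 0 0 0 0 0; 100 0 -0.01 0 0 0 0; 100 0 -0.03 -0.03 0 0 0; 100 0 -0.06 -0.06 0 0 0; 100 0 -0.06 -0.06 0 0 0; 100 0 0 0 0 0 0'; python3 -m jog '100 0.06 -0.03 -0.03 0 0 0; 100 0.06 -0.03 -0.03 0 0 0; 100 0.06 -0.02 0 0 0 0; 100 0.06 0 0 0 0 0; 100 0.05 0 0 0 0 0; 100 0 0 0 0 0 0; 100 0 0 0 0 0 0'; python3 - <<'E'
from m import *
c,b,h=look(); P=ray(c,b,30)[:,:2].astype(np.float32); print(cv2.boxPoints(cv2.minAreaRect(P)).round(1).tolist())
s=cv2.resize(c["pixels"][140:300,270:470,::-1],None,fx=2,fy=2,interpolation=2)
c=cap("top"); H,S,V=[c["hsv"][...,i].astype(int) for i in range(3)]
m=((H<18)&(S>100)&(V>30)&(V<200)); m[:70]=0;m[184:]=0;m[:,:300]=0;m[:,440:]=0
b=blob(m); P=ray(c,b,30)[:,:2].astype(np.float32); r=cv2.minAreaRect(P); print("top",r,cv2.boxPoints(r).round(1).tolist())
im=c["pixels"][30:260,220:510,::-1]; o=np.zeros((780,800,3),np.uint8); o=np.zeros((565,600,3),np.uint8)
o[:230,:290]=im; o[240:560,:400]=s; cv2.imwrite("pics/final12.png",o)
E
```

```text
time_s: 22.32
eef_pos: [457.8, -48.0, 124.2]
ee_rot: [0.003, 0.732, 0.681, 0.001]
force: [0.7, -0.8, 0.1]
grip_width: 0.61
time_s: 23.2
eef_pos: [407.3, 227.4, 171.3]
ee_rot: [-0.0, 0.732, 0.681, -0.001]
force: [-0.6, -0.9, -0.6]
grip_width: 0.608
side 1779.0 [[382, 213], [388, 256], [346, 256], [343, 214]]
[[594.7999877929688, -120.80000305175781], [689.0, -127.80000305175781], [697.7000122070312, -10.199999809265137], [603.5, -3.299999952316284]]
top ((646.3922729492188, -64.66513061523438), (114.52545166015625, 94.87533569335938), 85.92981719970703) [[595.0, -118.4000015258789], [689.5999755859375, -125.19999694824219], [697.7999877929688, -10.899999618530273], [603.0999755859375, -4.199999809265137]]
```

View pics/final12.png

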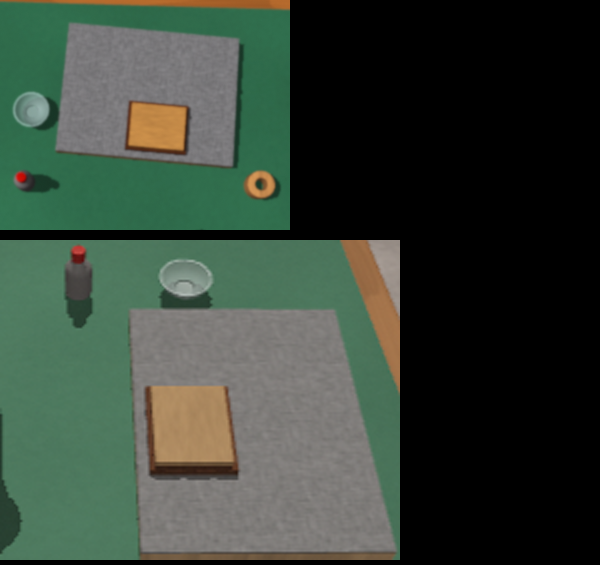

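The portrait lies face down with its brown back up, flat and wholly on the felt; both views put its near edge about 15 mm inside the board's edge. The bottle, at (243,210) in full-image pixels, and the tape (481,214) and dish (251,139) are where they started.

```bash
python3 -c "
from rig import ctrl
print(ctrl.finish_job())"
```

```text
the job is handed in; nothing more can be done
None
```

The portrait is lying flat, face down and wholly on the felt, and I handed the job in at about 23 s of the 54 s allowed. It was only pushed: squared up against the board's front edge, tipped up by its near rim, flipped over, then pushed fully onto the board.

**Last checks:** The top and side cameras agree to within about 3 mm. The portrait's near edge is about 15 mm inside the board's edge, and it is square to the board. The bottle, tape and dish are where they started, and the gripper was well clear of everything.

**What disagreed:**
- **Fingertip position:** The fingertips were about 22 mm behind the reported TCP at the jaw opening I used, not the stated 17 mm ahead. I found the real height by touching the table lightly (about 12 N) and worked from that.
- **Larger overhang than expected:** After the flip the portrait overhung the board by about 40 mm instead of the planned 22 mm, but it stayed stable and was pushed on. One side-camera reading at that point put it about 6 mm further right than I expected.
- **Forces:** The highest wrist force I read was about 25 N, just before the lift, against the 120 N limit. I only read it at the end of each move.

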